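# Make up a board kit: rack two circuit boards and count in their heatsinks

## Task

Make up the kit for final assembly: take the two good circuit boards off their brass-pillar holders and gently lower each one on edge into a free slot of the black rack, connector end up and component side facing the same way as the boards already standing there. Put exactly two of the four heatsinks, one for each board, in the parts pocket on the rack's side. Leave the red-labelled reject board on its holder, the other two heatsinks in their tray and everything else where it is.

Things in the scene. Friction and masses are not known exactly. Their poses are not given: they have to be found in the camera images.
- board_a: Green circuit board 110 x 64 x 3.2 mm, 0.12 kg. Origin: centre of its underside; x along its length away from the connector end, y across, z out of the component side. White connector (46 wide, 9 tall) 2 to 11 mm from the -x end; other parts at most 10 tall; all stay 7 mm clear of the long edges. A good board (no red label). Lies on any of the three holders, connector end towards the robot.
- board_a_foot (a point): Middle of this board's plain short edge (board x = +55 mm), mid-thickness: the edge it must stand on.
- board_a_head (a point): Middle of this board's connector-end short edge (board x = -55 mm), mid-thickness: must end up on top.
- board_b: Green circuit board 110 x 64 x 3.2 mm, 0.12 kg. Origin: centre of its underside; x along its length away from the connector end, y across, z out of the component side. White connector (46 wide, 9 tall) 2 to 11 mm from the -x end; other parts at most 10 tall; all stay 7 mm clear of the long edges. A good board (no red label). Lies on any of the three holders, connector end towards the robot.
- board_b_foot (a point): Middle of this board's plain short edge (board x = +55 mm), mid-thickness: the edge it must stand on.
- board_b_head (a point): Middle of this board's connector-end short edge (board x = -55 mm), mid-thickness: must end up on top.
- board_red: Reject: two bright red labels on top; else like the good ones: circuit board 110 x 64 x 3.2 mm, 0.12 kg. Origin: centre of its underside; x along its length away from the connector end, y across, z out of the component side. White connector (46 wide, 9 tall) 2 to 11 mm from the -x end; other parts at most 10 tall; all stay 7 mm clear of the long edges. Stays on its holder.
- holder_a_top (a point): Where the centre of a board's underside rests on a fixed work holder: dark 104 x 58 mm plate, four brass pillars (11 mm thick, at x = -32 and 40, y = +-21 mm from here) carrying the board 42 mm above the bench. Nothing clamps the board: it lies loose. Site axes as the board's.
- holder_b_top (a point): Where the centre of a board's underside rests on a fixed work holder: dark 104 x 58 mm plate, four brass pillars (11 mm thick, at x = -32 and 40, y = +-21 mm from here) carrying the board 42 mm above the bench. Nothing clamps the board: it lies loose. Site axes as the board's.
- holder_c_top (a point): Where the centre of a board's underside rests on a fixed work holder: dark 104 x 58 mm plate, four brass pillars (11 mm thick, at x = -32 and 40, y = +-21 mm from here) carrying the board 42 mm above the bench. Nothing clamps the board: it lies loose. Site axes as the board's.
- carrier: Fixed black rack with a parts pocket on its left. Origin: centre of the rack's underside; x across the slots, away from the robot, y along them, z up. Five slots, middles at x = -68, -34 (both taken), 0, 34, 68 mm (free), y = 0: each 7.5 mm wide (14.5 in the top 4), 71 long, floor at z = 8, between toothed rails (|y| 25 to 53 mm, 58 tall). A standing board's top is at 118.
- carrier_far (a point): Middle of the rack's far end (beside the slot at x = +68 mm), 8 mm above the bench: the components of the racked boards face this end.
- pocket (a point): Middle of the inner floor (3 mm above the bench) of the carrier's parts pocket, blue inside, 154 mm (carrier x) x 99 mm (carrier y), walls 3 mm thick and 26 mm tall over the bench.
- racked_1: A board like the others that already stands in the rack's slot at carrier x = -68 mm, connector end up, component side (its z) facing the far end of the carrier. Leave it. Axes as the other boards'.
- racked_2: A board like the others that already stands in the rack's slot at carrier x = -34 mm, connector end up, component side (its z) facing the far end of the carrier. Leave it. Axes as the other boards'.
- tray: A shallow white component tray, fixed, 150 x 150 mm, inner floor 3 mm and walls 9 mm above the bench, with the four heatsinks. Origin: centre of its underside; z up.
- heatsink_1: One of four identical dark finned metal heatsinks, 28 x 28 mm and 18 mm tall, about 30 g. Origin: centre of its underside; z up, sides along x and y. Stands in the tray, some 30 mm from its neighbours.
- heatsink_2: One of four identical dark finned metal heatsinks, 28 x 28 mm and 18 mm tall, about 30 g. Origin: centre of its underside; z up, sides along x and y. Stands in the tray, some 30 mm from its neighbours.
- heatsink_3: One of four identical dark finned metal heatsinks, 28 x 28 mm and 18 mm tall, about 30 g. Origin: centre of its underside; z up, sides along x and y. Stands in the tray, some 30 mm from its neighbours.
- heatsink_4: One of four identical dark finned metal heatsinks, 28 x 28 mm and 18 mm tall, about 30 g. Origin: centre of its underside; z up, sides along x and y. Stands in the tray, some 30 mm from its neighbours.
- flux: Amber flux bottle with a blue cap, 48 mm across, 95 mm tall; bystander.
- jar: Small glass jar with a metal lid, 52 mm across, 60 mm tall; bystander.
- solder: Spool of solder, 56 mm across, 37 mm tall; bystander.
- tweezers: Steel tweezers lying flat, 120 mm long; bystander.
Not all that is in view belongs to the job. What is shaped like the heatsink_3 but purple is not meant. Leave any orange or pink look-alike of the board_a alone.

How it is judged:
At the end, for the whole second after the job is handed in: Both good boards stand in rack slots at rest: plain edge within 6 mm of the slot floor, upright within 0.22 rad, connector up, components towards the far end. Exactly two heatsinks lie in the pocket, the other two in the tray, all still. Red-labelled board moved under 15 mm (z of board_a_foot in the frame of carrier between 0.003 and 0.014 m and x of board_a_foot in the frame of carrier between -0.078 and 0.078 m and y of board_a_foot in the frame of carrier between -0.009 and 0.009 m and angle between the x axis of each of board_a, board_b and the z axis of carrier, either way round below 0.22 rad and height (world z) of each of board_a_head, board_b_head above 0.1 m and z of carrier_far in the frame of board_a above 0 m and linear speed of each of board_a, board_b, heatsink_1, heatsink_2, heatsink_3, heatsink_4 below 0.02 m/s and z of board_b_foot in the frame of carrier between 0.003 and 0.014 m and x of board_b_foot in the frame of carrier between -0.078 and 0.078 m and y of board_b_foot in the frame of carrier between -0.009 and 0.009 m and z of carrier_far in the frame of board_b above 0 m and (((x of heatsink_1 in the frame of pocket between -0.078 and 0.078 m and y of heatsink_1 in the frame of pocket between -0.051 and 0.051 m and z of heatsink_1 in the frame of pocket between -0.004 and 0.022 m) and (x of heatsink_2 in the frame of pocket between -0.078 and 0.078 m and y of heatsink_2 in the frame of pocket between -0.051 and 0.051 m and z of heatsink_2 in the frame of pocket between -0.004 and 0.022 m) and (x of heatsink_3 in the frame of tray between -0.073 and 0.073 m and y of heatsink_3 in the frame of tray between -0.073 and 0.073 m and z of heatsink_3 in the frame of tray between -0.004 and 0.02 m) and (x of heatsink_4 in the frame of tray between -0.073 and 0.073 m and y of heatsink_4 in the frame of tray between -0.073 and 0.073 m and z of heatsink_4 in the frame of tray between -0.004 and 0.02 m)) or ((x of heatsink_1 in the frame of pocket between -0.078 and 0.078 m and y of heatsink_1 in the frame of pocket between -0.051 and 0.051 m and z of heatsink_1 in the frame of pocket between -0.004 and 0.022 m) and (x of heatsink_2 in the frame of tray between -0.073 and 0.073 m and y of heatsink_2 in the frame of tray between -0.073 and 0.073 m and z of heatsink_2 in the frame of tray between -0.004 and 0.02 m) and (x of heatsink_3 in the frame of pocket between -0.078 and 0.078 m and y of heatsink_3 in the frame of pocket between -0.051 and 0.051 m and z of heatsink_3 in the frame of pocket between -0.004 and 0.022 m) and (x of heatsink_4 in the frame of tray between -0.073 and 0.073 m and y of heatsink_4 in the frame of tray between -0.073 and 0.073 m and z of heatsink_4 in the frame of tray between -0.004 and 0.02 m)) or ((x of heatsink_1 in the frame of pocket between -0.078 and 0.078 m and y of heatsink_1 in the frame of pocket between -0.051 and 0.051 m and z of heatsink_1 in the frame of pocket between -0.004 and 0.022 m) and (x of heatsink_2 in the frame of tray between -0.073 and 0.073 m and y of heatsink_2 in the frame of tray between -0.073 and 0.073 m and z of heatsink_2 in the frame of tray between -0.004 and 0.02 m) and (x of heatsink_3 in the frame of tray between -0.073 and 0.073 m and y of heatsink_3 in the frame of tray between -0.073 and 0.073 m and z of heatsink_3 in the frame of tray between -0.004 and 0.02 m) and (x of heatsink_4 in the frame of pocket between -0.078 and 0.078 m and y of heatsink_4 in the frame of pocket between -0.051 and 0.051 m and z of heatsink_4 in the frame of pocket between -0.004 and 0.022 m)) or ((x of heatsink_1 in the frame of tray between -0.073 and 0.073 m and y of heatsink_1 in the frame of tray between -0.073 and 0.073 m and z of heatsink_1 in the frame of tray between -0.004 and 0.02 m) and (x of heatsink_2 in the frame of pocket between -0.078 and 0.078 m and y of heatsink_2 in the frame of pocket between -0.051 and 0.051 m and z of heatsink_2 in the frame of pocket between -0.004 and 0.022 m) and (x of heatsink_3 in the frame of pocket between -0.078 and 0.078 m and y of heatsink_3 in the frame of pocket between -0.051 and 0.051 m and z of heatsink_3 in the frame of pocket between -0.004 and 0.022 m) and (x of heatsink_4 in the frame of tray between -0.073 and 0.073 m and y of heatsink_4 in the frame of tray between -0.073 and 0.073 m and z of heatsink_4 in the frame of tray between -0.004 and 0.02 m)) or ((x of heatsink_1 in the frame of tray between -0.073 and 0.073 m and y of heatsink_1 in the frame of tray between -0.073 and 0.073 m and z of heatsink_1 in the frame of tray between -0.004 and 0.02 m) and (x of heatsink_2 in the frame of pocket between -0.078 and 0.078 m and y of heatsink_2 in the frame of pocket between -0.051 and 0.051 m and z of heatsink_2 in the frame of pocket between -0.004 and 0.022 m) and (x of heatsink_3 in the frame of tray between -0.073 and 0.073 m and y of heatsink_3 in the frame of tray between -0.073 and 0.073 m and z of heatsink_3 in the frame of tray between -0.004 and 0.02 m) and (x of heatsink_4 in the frame of pocket between -0.078 and 0.078 m and y of heatsink_4 in the frame of pocket between -0.051 and 0.051 m and z of heatsink_4 in the frame of pocket between -0.004 and 0.022 m)) or ((x of heatsink_1 in the frame of tray between -0.073 and 0.073 m and y of heatsink_1 in the frame of tray between -0.073 and 0.073 m and z of heatsink_1 in the frame of tray between -0.004 and 0.02 m) and (x of heatsink_2 in the frame of tray between -0.073 and 0.073 m and y of heatsink_2 in the frame of tray between -0.073 and 0.073 m and z of heatsink_2 in the frame of tray between -0.004 and 0.02 m) and (x of heatsink_3 in the frame of pocket between -0.078 and 0.078 m and y of heatsink_3 in the frame of pocket between -0.051 and 0.051 m and z of heatsink_3 in the frame of pocket between -0.004 and 0.022 m) and (x of heatsink_4 in the frame of pocket between -0.078 and 0.078 m and y of heatsink_4 in the frame of pocket between -0.051 and 0.051 m and z of heatsink_4 in the frame of pocket between -0.004 and 0.022 m))) and distance of board_red from where it was at the start of the episode below 0.015 m); the robot touches nothing.
It fails at once if the red-labelled board is moved (distance of board_red from where it was at the start of the episode above 0.02 m).
It fails at once if a board that already stands in the rack is pulled out or knocked away (distance of any of racked_1, racked_2 from where it was at the start of the episode above 0.02 m).
It fails at once if a bottle, jar, spool or the tweezers are disturbed (distance of any of flux, jar, solder, tweezers from where it was at the start of the episode above 0.03 m).
It fails at once if a good board is let fall into its slot instead of being lowered (faster than 0.35 m/s with its foot in the slot) ((linear speed of board_a above 0.35 m/s and z of board_a_foot in the frame of carrier below 0.045 m and x of board_a_foot in the frame of carrier between -0.085 and 0.085 m and y of board_a_foot in the frame of carrier between -0.03 and 0.03 m) or (linear speed of board_b above 0.35 m/s and z of board_b_foot in the frame of carrier below 0.045 m and x of board_b_foot in the frame of carrier between -0.085 and 0.085 m and y of board_b_foot in the frame of carrier between -0.03 and 0.03 m)).
It fails at once if a good board is rammed into the rack (over 60 N) (contact force between any of board_a, board_b and carrier above 60 N).
It also fails if it takes over 72 s, if anything falls off the work surface, if the arm or the gripper's body presses on something with over 40 N, if the wrist force passes 120 N, or if a joint passes its speed limit or range.

## Robot

A 6-joint arm with a two-finger parallel gripper is mounted at the origin on the work surface. World frame = base frame: x ahead of the robot, y to its left, z up, the work surface at z = 0. Lengths are in m, angles in rad, forces in N, time in s.
With the tool pointing down it reaches from about 0.275 to 0.75 m from the base axis. Payload 10.2 kg.
Tool frame: the origin (TCP) lies at the very end of the fingers, on their centre line; the grasp point (between the pads) lies 19 mm behind it (r.pinch_z is the distance from the TCP to the grasp point, in m); z points along the fingers, y is the line along which they close (so a half turn about z gives the same grasp; the last joint's range is limited). The gripper opens to 85 mm and grips with 20 to 120 N. Pads are 22 mm wide; open, the fingers measure 114 mm over their backs; the gripper's body (76 mm by 85 mm) begins 54 mm behind the grasp point. The pads swing forward as they close: fully open they stand 13 mm farther back than shut.
Start: joints at [1.018, 0.313, 1.498, -0, 1.331, -0.223], TCP at [0.17, 0.497, 0.231] pointing down, gripper open.
Joint ranges: [-2.94, 2.94], [-0.97, 2.17], [0.19, 2.56], [-1.23, 4.37], [0.02, 3.11], [-2.88, 2.88]. Speed limits (rad/s): [2.39, 2.39, 3.01, 3.14, 3.14, 3.14].

## Interface

Orientations are given as [roll, pitch, yaw] about the fixed x, y, z axes, in that order (R = Rz(yaw) Ry(pitch) Rx(roll)).
In Python, from cell import readout, capture, workorder, r gives the robot as it stands.
- The arm moves only by the tool carry_out, never from a script. Its argument "moves" is a list of rows, each a list of 7 numbers: the closure, from 0 (fully open) to 1 (shut), then the shift along the tool's x, y, z in mm, then the turn, a rotation vector about the tool's x, y, z in rad. A call has exactly 5 rows; each row is the pose to reach, as a shift and turn from the pose commanded when the call began, along the tool's axes at that moment; what a row does not reach only later rows make up. A row lasts 1/8 s, in which the tool goes at most 62.5 mm and 10.7 degrees, less where a joint would pass 70% of its speed; a pose out of reach is approached as far as the arm can. A call with a gripper value outside its range is refused whole. The fingers move at their own pace and stop on an object; "force" is the grip in N (left out, the last holds). Time passes only in rows, so rows that repeat a pose let the fingers close, or fill a call up. It gives the time, the measured TCP pose, the force, the opening and the grip force at its end, in the units of the state.
- readout.sense(): the state, without advancing time (a new reading comes with each control period).
- capture(name): name is "side" or "top" or "wrist"; returns a dict with "img" (420x560x3 uint8, blue, green, red), "fx", "fy", "cx", "cy" (pixels), "R" (3x3) and "t" (3): a world point X has camera coordinates R X + t; the wrist camera has in their place "hand_eye" (4x4, takes a point from camera to tool coordinates, whose origin is the TCP and whose axes are the flange's). Camera axes: x right, y down, z forward; pixel columns grow to the right and rows downward; lengths in m; the calibration is good to about 2 mm. The wrist camera is an equidistant fisheye: a pixel r from the principal point sees the ray r / f radians off the axis. A picture is of the moment at which its call begins: read the wrist's pose just before it. There is no depth.
- workorder.job_done(): hands the job in; it is judged then, once.
The state is a dict: "time_s": time; "joints": joint angles; "qvel": joint speeds; "joint_efforts": joint torques, N m; "tcp_pos": TCP position; "tool_rot": TCP orientation; "ft_force": force on the tool from outside, world axes, zero at the start; "ft_torque": the same for the moment, N m; "grip_width": finger opening in m; "finger_force": force on a finger pad.
Only numpy, scipy, OpenCV 4.12 (cv2) and the standard library are available. Lean on these libraries where they do the work, as an engineer would, in place of code of your own. Each camera call takes 0.05 s, during which the arm holds its last target. There are 200 camera calls.

## Working session

There is one attempt and no reset: what is moved stays moved. The work goes in short steps, Python scripts to look and compute and a tool call to move; the robot and the scene stay as the last step left them, time stands still between calls to the robot, and variables do not carry over. Pictures are saved under pics/ and viewed, at most 10 in all, crops included, and the job is handed in when it is done.

Besides the shell and the picture viewer there is one more tool, called after "Emit:" in YAML: its name, and indented under it one key for each argument. carry_out: Moves the arm, as the interface text tells. Its arguments: {"type":"object","properties":{"moves":{"type":"array","items":{"type":"array","items":{"type":"number"}}},"force":{"type":"number"}},"required":["moves"]}

```bash
ls; mkdir -p pics
python3 - <<'E'
from cell import readout, capture, workorder, r
import cv2,numpy as np
print(readout.sense()); print([a for a in dir(r) if a[0]!='_'])
a=capture("top");b=capture("side")
for n,c in(("top",a),("side",b)):
    cv2.imwrite(f"pics/{n}0.png",c["img"]); print(n,c["fx"],c["fy"],c["cx"],c["cy"],np.round(c["R"],4).tolist(),np.round(c["t"],4).tolist())
w=capture("wrist");print({k:w[k] for k in w if k!="img"});cv2.imwrite("pics/w0.png",w["img"])
E
```

```text
pics
{'time_s': 0.0, 'joints': array([ 1.01762313e+00,  3.13487437e-01,  1.49843328e+00, -6.82948423e-06,
        1.33095624e+00, -2.23385769e-01]), 'qvel': array([-0.00030742, -0.00093497,  0.00062995, -0.0011625 , -0.00024153,
        0.00048562]), 'joint_efforts': array([-6.82512073e-04, -4.12273264e+01, -2.59740329e+01, -2.56935182e-04,
        4.09498578e-03, -3.26303984e-05]), 'tcp_pos': array([0.16989166, 0.49649345, 0.23071734]), 'tool_rot': array([-3.14033880e+00, -2.78046670e-04,  2.81180668e+00]), 'ft_force': array([ 0.93434303, -0.18668133,  0.5919936 ]), 'ft_torque': array([-0.0117246 , -0.02038868,  0.01683173]), 'finger_force': 0.0, 'grip_width': 0.08553924414704299}
['IKError', 'pinch_z']
top 462.07707304262465 462.07707304262465 274.60890320147087 211.74907867019655 [[-0.0105, -0.9997, 0.0201], [-0.981, 0.0064, -0.1941], [0.194, -0.0217, -0.9808]] [-0.0249, 0.5727, 1.2253]
side 528.8202093865042 528.8202093865042 272.894004741257 217.2846236252822 [[-0.9894, -0.1446, 0.0121], [-0.088, 0.5316, -0.8424], [0.1153, -0.8346, -0.5387]] [0.5433, 0.1027, 1.2177]
{'fx': 325.19226210127806, 'fy': 325.19226210127806, 'cx': 277.8083912439685, 'cy': 208.4933563167127, 'hand_eye': array([[ 6.12103446e-04, -9.47212092e-01, -3.20607046e-01,
         8.13937593e-02],
       [ 9.99999513e-01,  3.31637857e-04,  9.29398665e-04,
         3.12403179e-04],
       [-7.74012220e-04, -3.20607458e-01,  9.47211834e-01,
        -1.42426554e-01],
       [ 0.00000000e+00,  0.00000000e+00,  0.00000000e+00,
         1.00000000e+00]])}
```

View pics/top0.png

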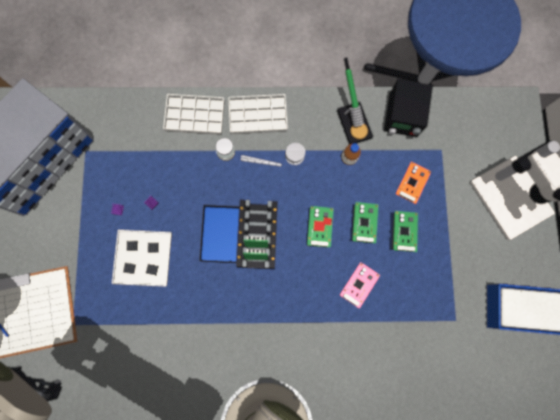

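View pics/side0.png

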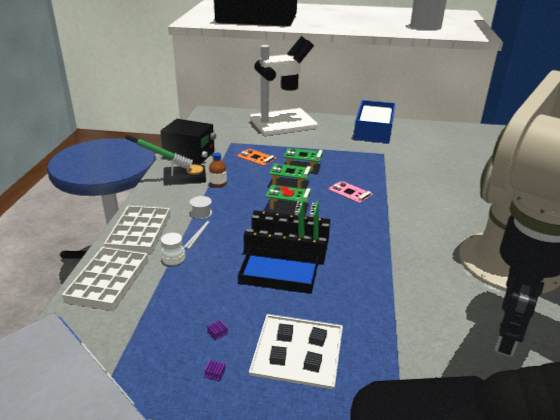

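Top view: the red reject is at (320,227) and the good boards are at (366,222) and (405,231). The orange (413,182) and pink (360,285) boards are look-alikes. The rack is at (257,235) with its pocket at (220,235), and the racked boards are the two near slots. Heatsinks are at (132,246), (153,248), (130,268) and (152,270) in the white tray; the purple ones at (118,210) and (152,203) are not meant.

```bash
cat > h.py <<'E'
from cell import readout, capture, workorder, r
import cv2,numpy as np
from scipy.spatial.transform import Rotation as Ro
def rays(c,uv,s=None):
    uv=np.atleast_2d(np.asarray(uv,float)); d=(uv-[c["cx"],c["cy"]])/[c["fx"],c["fy"]]
    if "hand_eye" in c:
        th=np.linalg.norm(d,axis=1,keepdims=True)
        dc=np.hstack([d/np.maximum(th,1e-9)*np.sin(th),np.cos(th)])
        T=np.eye(4);T[:3,:3]=Ro.from_euler('xyz',s["tool_rot"]).as_matrix();T[:3,3]=s["tcp_pos"]
        T=T@c["hand_eye"]; return T[:3,3],dc@T[:3,:3].T
    return -c["R"].T@c["t"],np.hstack([d,np.ones((len(d),1))])@c["R"]
def toplane(c,uv,z,s=None):
    o,d=rays(c,uv,s); return o+d*((z-o[2])/d[:,2:])
def project(c,X,s=None):
    X=np.atleast_2d(X)
    if "hand_eye" in c:
        T=np.eye(4);T[:3,:3]=Ro.from_euler('xyz',s["tool_rot"]).as_matrix();T[:3,3]=s["tcp_pos"]
        T=np.linalg.inv(T@c["hand_eye"]);p=X@T[:3,:3].T+T[:3,3]
        rr=np.linalg.norm(p[:,:2],axis=1,keepdims=True);d=p[:,:2]/rr*np.arctan2(rr,p[:,2:])
    else: p=X@c["R"].T+c["t"];d=p[:,:2]/p[:,2:]
    return d*[c["fx"],c["fy"]]+[c["cx"],c["cy"]]
def rects(c,mask,z,amin,s=None):
    out=[]
    cs,_=cv2.findContours(mask.astype(np.uint8)*255,cv2.RETR_EXTERNAL,cv2.CHAIN_APPROX_NONE)
    for k in cs:
        if cv2.contourArea(k)<amin: continue
        P=toplane(c,k[:,0],z,s)[:,:2]*1000
        (x,y),(w,h),a=cv2.minAreaRect(P.astype(np.float32))
        out.append((k[:,0].mean(0).round(),np.round([x,y,w,h,a],1)))
    return out
def hsv(c): return cv2.cvtColor(c["img"],cv2.COLOR_BGR2HSV).astype(int)
def green(c): 
    H=hsv(c); m=(H[...,0]>45)&(H[...,0]<85)&(H[...,1]>110)&(H[...,2]>50)
    return cv2.morphologyEx(m.astype(np.uint8),cv2.MORPH_CLOSE,np.ones((5,5)))
E
python3 - <<'E'
from h import *
c=capture("top");H=hsv(c)
for o in rects(c,green(c),.0452,60): print("green",o)
b=(H[...,0]>100)&(H[...,0]<125)&(H[...,1]>180)&(H[...,2]>150)
for o in rects(c,b,.003,200): print("blue",o)
w=(H[...,1]<50)&(H[...,2]>190)
for o in rects(c,w,.006,2000): print("white",o)
tr=np.zeros(H.shape[:2],bool);tr[235:282,115:170]=1
for o in rects(c,tr&(H[...,2]<90),.021,20): print("hs",o)
rk=np.zeros(H.shape[:2],bool);rk[190:280,190:290]=1
for o in rects(c,rk&(H[...,2]<60),.058,50): print("rack",o)
s=capture("side")
a=cv2.resize(c["img"][190:280,195:305],None,fx=5,fy=5,interpolation=2)
d=cv2.resize(s["img"][140:300,230:340],None,fx=450/160,fy=450/160,interpolation=2)
cv2.imwrite("pics/crop1.png",a if 0 else np.hstack([cv2.resize(a,(480,392)),cv2.resize(d,(270,392))]))
E
```

```text
green (array([255., 256.]), array([451.3,  23.7,  63.1,  11. ,  89.5]))
green (array([256., 244.]), array([487.1,  22.2,  60.7,  16.6,  89.5]))
green (array([404., 230.]), array([ 518.9, -394.3,   65.8,  108.9,   84.8]))
green (array([318., 224.]), array([ 534.6, -155.5,   65.3,  108.5,   84.9]))
green (array([364., 221.]), array([ 544.5, -282.5,   66. ,  109.8,   83.3]))
green (array([351.,  88.]), array([ 949.4, -262.3,  120. ,   16.8,    7. ]))
white (array([531., 309.]), array([ 300.2, -745.3,  162.4,  100.7,   84.3]))
white (array([ 35., 312.]), array([311.9, 635.1, 200.2, 195.9,  11.5]))
white (array([142., 258.]), array([454.1, 344.8, 149.3, 150.5,  86.8]))
hs (array([152., 269.]), array([419.6, 311.1,  23.6,  19.3,  78.3]))
hs (array([129., 268.]), array([423.4, 373.8,  25.1,  19.2,  78.3]))
hs (array([153., 247.]), array([480.2, 310.4,  19.8,  22.2,   2.2]))
hs (array([132., 246.]), array([485.9, 368.9,  23. ,  19.7,  89.6]))
rack (array([255., 222.]), array([538.7,  18.1,  95.6, 125.6,  87.7]))
```

View pics/crop1.png

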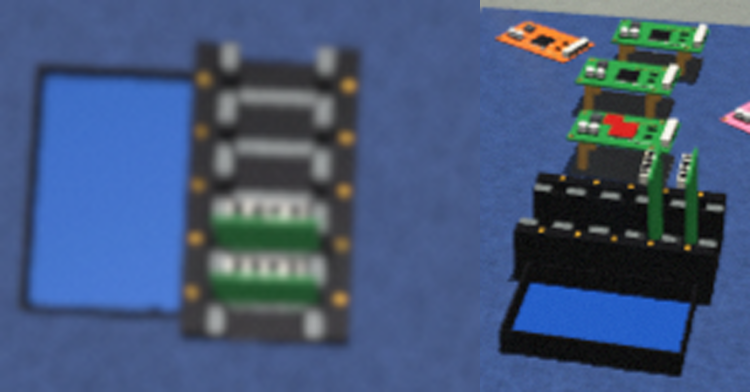

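The crop shows the near two slots taken, with white connectors on the far side of the racked boards, and brass dots in rows 78 to 293 at the slots on both rails. Next I write a move-planning helper and go look at the tray.

```bash
cat >> h.py <<'E'
def down(yaw,tilt=0):
    "tool pointing down, tool x towards yaw; tilt swings the fingertips towards tool x"
    return Ro.from_euler('z',yaw)*Ro.from_euler('y',-tilt)*Ro.from_euler('x',np.pi)
def plan(wps,p=None,R=None):
    "wps: (pos m, Rotation). prints shift mm, turn for each call"
    s=readout.sense()
    if p is None: p=s["tcp_pos"];R=Ro.from_euler('xyz',s["tool_rot"])
    for q,Q in wps:
        q=np.array(q,float)
        while 1:
            d=q-p; v=(R.inv()*Q).as_rotvec(); n=max(np.linalg.norm(d)/.310,np.linalg.norm(v)/.92,1)
            sh=np.round(R.inv().apply(d)/n*1000,1); v=np.round(v/n,3)
            print(sh.tolist(),v.tolist(),"" if n==1 else "..."); p=p+R.apply(sh/1000); R=R*Ro.from_rotvec(v)
            if n==1: break
E
python3 - <<'E'
from h import *
print(down(0.3,.2).apply(np.eye(3)).round(2).tolist())
plan([((.454,.345,.2),down(0))])
c=capture("top");H=hsv(c)
# brass dots on rack
m=(H[...,0]>8)&(H[...,0]<28)&(H[...,1]>90)&(H[...,2]>90);k=np.zeros_like(m);k[195:275,235:282]=1
n,l,st,ce=cv2.connectedComponentsWithStats((m&k).astype(np.uint8));print(np.c_[ce[1:].round(1),toplane(c,ce[1:],.058)[:,:2]*1000].round(1),st[1:,4])
E
```

```text
[[0.94, 0.29, 0.2], [0.3, -0.96, 0.0], [0.19, 0.06, -0.98]]
[-104.0, -16.8, 10.2] [-0.0, 0.0, 0.92] ...
[-76.4, 72.5, 10.1] [0.0, 0.0, 0.92] ...
[11.4, 104.7, 10.2] [0.0, 0.0, 0.92] ...
[5.1, 3.0, 0.5] [0.0, 0.0, 0.052] 
[[241.1 207.7 584.3  63. ]
 [274.2 209.3 579.  -28.8]
 [240.5 220.  549.6  64.5]
 [273.8 221.2 545.6 -27.3]
 [240.  232.  516.2  65.8]
 [273.2 233.5 511.3 -25.3]
 [239.7 244.1 482.8  66.5]
 [273.  245.7 477.7 -24.4]
 [238.9 256.9 448.   68.5]
 [272.2 258.  444.1 -21.9]] [ 9 12  6 11  9 10  9  7  8 10]
```

Emit:
carry_out:
  moves:
    - [0,-104,-17,10,0,0,0.92]
    - [0,-104,-17,10,0,0,0.92]
    - [0,-104,-17,10,0,0,0.92]
    - [0,-104,-17,10,0,0,0.92]
    - [0,-104,-17,10,0,0,0.92]
  force: 40

```text
time_s: 0.92
tcp_pos: [0.263, 0.4469, 0.2212]
tool_rot: [-3.141, 0.0, 1.886]
ft_force: [0.1, 0.2, -0.3]
grip_width: 0.0856
finger_force: 0.0
```

Emit:
carry_out:
  moves:
    - [0,-76,72,10,0,0,0.92]
    - [0,-76,72,10,0,0,0.92]
    - [0,-76,72,10,0,0,0.92]
    - [0,-76,72,10,0,0,0.92]
    - [0,-76,72,10,0,0,0.92]

```text
time_s: 1.55
tcp_pos: [0.3553, 0.3974, 0.2112]
tool_rot: [-3.142, 0.0, 0.966]
ft_force: [0.2, -0.1, 0.2]
grip_width: 0.0853
finger_force: 0.0
```

Emit:
carry_out:
  moves:
    - [0,12,105,10,0,0,0.92]
    - [0,12,105,10,0,0,0.92]
    - [0,12,105,10,0,0,0.92]
    - [0,12,105,10,0,0,0.92]
    - [0,12,105,10,0,0,0.92]

```text
time_s: 2.17
tcp_pos: [0.4488, 0.3481, 0.2012]
tool_rot: [3.141, 0.0, 0.046]
ft_force: [-0.1, -0.4, -0.5]
grip_width: 0.0856
finger_force: 0.0
```

Run:
```python
from h import *
s=readout.sense();print(s["time_s"],s["tcp_pos"],s["tool_rot"],s["joints"].round(2))
c=capture("wrist");cv2.imwrite("pics/w1.png",c["img"])
print(project(c,[[.4196,.311,.021],[.423,.374,.021],[.480,.310,.021],[.486,.369,.021]],s).round())
```

```text
2.175 [0.44876949 0.34814314 0.20115896] [3.14146334e+00 2.64807065e-04 4.57485715e-02] [ 0.45  0.43  1.41 -0.    1.3   1.98]
[[312. 213.]
 [252. 208.]
 [317. 157.]
 [259. 148.]]
```

View pics/w1.png

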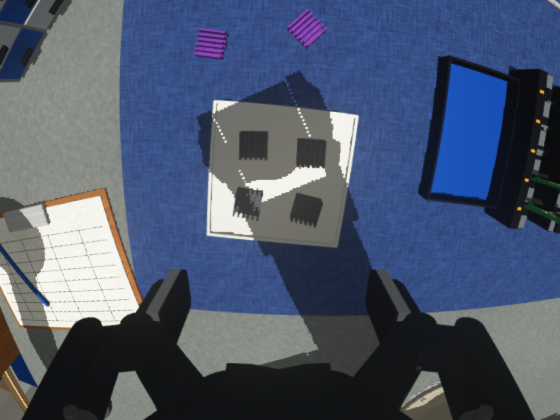

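Wrist view: the four heatsinks are at (253,145), (311,152), (248,203) and (307,210), standing nearly square to the tool. I take the two far ones.

Run:
```python
from h import *
s=readout.sense();c=capture("wrist");g=cv2.cvtColor(c["img"],cv2.COLOR_BGR2GRAY);k=np.zeros_like(g,bool);k[115:232,222:345]=1
m=cv2.morphologyEx(((g<62)&k).astype(np.uint8),cv2.MORPH_OPEN,np.ones((5,5)))
for o in rects(c,m,.021,200,s): print(o)
```

```text
(array([306., 208.]), array([424.6, 317.1,  28.9,  28.1,  78.6]))
(array([244., 201.]), array([430.1, 382.3,  26.2,  15.8,   0.9]))
(array([310., 152.]), array([484.8, 316.9,  25.5,  27.2,   2.9]))
(array([253., 144.]), array([490. , 375.2,  24.3,  27.1,   1.7]))
```

Run:
```python
from h import *
t=capture("top");P=toplane(t,[[220.2,233.6]],.003)[0];print(P, t["img"][234,220])
H=hsv(t);px=H[234,220];print(px)
m=(abs(H[...,0]-px[0])<6)&(H[...,1]>px[1]-25)&(H[...,2]>px[2]-30)
k=np.zeros_like(m);k[190:280,190:245]=1
for o in rects(t,m&k,.003,200): print(o)
A=(.485,.317);B=(.490,.375);d=down(-.047)
plan([((*A,.09),down(.05)),((*A,.005),down(.05)),((*A,.09),down(.05)),((P[0]+.032,P[1],.09),d),((P[0]+.032,P[1],.008),d),((P[0]+.032,P[1],.09),d),
((*B,.09),down(.03)),((*B,.005),down(.03)),((*B,.09),down(.03)),((P[0]-.032,P[1]+.003,.09),d),((P[0]-.032,P[1]+.003,.008),d),((P[0]-.032,P[1],.2),d)])
```

```text
[0.52038123 0.12521522 0.003     ] [210 119  71]
[110 169 210]
(array([220., 234.]), array([519.6, 125.7,  93.8, 147.5,  87. ]))
[34.6, 33.2, 111.2] [0.0, 0.0, 0.005] 
[-0.0, -0.0, 85.0] [0.0, 0.0, -0.0] 
[-0.0, -0.0, -85.0] [0.0, 0.0, -0.0] 
[57.7, 194.9, -0.0] [0.0, 0.0, 0.097] 
[0.1, -0.0, 82.0] [0.0, 0.0, -0.0] 
[-0.1, -0.0, -82.0] [0.0, 0.0, -0.0] 
[-74.1, -246.6, -0.0] [0.0, 0.0, -0.077] 
[0.0, 0.0, 85.0] [0.0, 0.0, -0.0] 
[0.0, 0.0, -85.0] [0.0, 0.0, -0.0] 
[-8.9, 246.6, 0.0] [0.0, 0.0, 0.077] 
[-0.0, 0.0, 82.0] [0.0, 0.0, -0.0] 
[0.1, 3.1, -192.0] [0.0, 0.0, -0.0]
```

Emit:
carry_out:
  moves:
    - [0.48,34.6,33.2,111,0,0,0]
    - [0.48,34.6,33.2,111,0,0,0]
    - [0.48,34.6,33.2,111,0,0,0]
    - [0.48,34.6,33.2,111,0,0,0]
    - [0.48,34.6,33.2,111,0,0,0]

```text
time_s: 2.95
tcp_pos: [0.4855, 0.3179, 0.0926]
tool_rot: [-3.14, -0.004, 0.054]
ft_force: [-0.2, 0.4, -0.7]
grip_width: 0.0445
finger_force: 0.0
```

Emit:
carry_out:
  moves:
    - [0.48,0,0,45,0,0,0]
    - [0.48,0,0,75,0,0,0]
    - [0.48,0,0,85,0,0,0]
    - [0.9,0,0,85,0,0,0]
    - [0.9,0,0,85,0,0,0]

```text
time_s: 3.58
tcp_pos: [0.4858, 0.3174, 0.0069]
tool_rot: [-3.141, -0.003, 0.052]
ft_force: [-0.3, -0.8, -0.0]
grip_width: 0.0269
finger_force: 41.7
```

Emit:
carry_out:
  moves:
    - [0.9,0,0,0,0,0,0]
    - [0.9,0,0,-20,0,0,0]
    - [0.9,0,0,-85,0,0,0]
    - [0.9,0,0,-85,0,0,0]
    - [0.9,0,0,-85,0,0,0]

```text
time_s: 4.2
tcp_pos: [0.4849, 0.3169, 0.0905]
tool_rot: [-3.141, -0.001, 0.052]
ft_force: [0.3, 0.7, -0.3]
grip_width: 0.0269
finger_force: 41.8
```

Gripped. Next I carry it to the pocket, release it, and repeat for B.

Emit:
carry_out:
  moves:
    - [0.9,58,195,0,0,0,0.097]
    - [0.9,58,195,0,0,0,0.097]
    - [0.9,58,195,0,0,0,0.097]
    - [0.9,58,195,0,0,0,0.097]
    - [0.9,58,195,0,0,0,0.097]

```text
time_s: 4.82
tcp_pos: [0.5526, 0.1249, 0.0893]
tool_rot: [-3.141, 0.002, -0.047]
ft_force: [0.4, 0.1, 0.0]
grip_width: 0.0269
finger_force: 41.8
```

Emit:
carry_out:
  moves:
    - [0.9,0,0,40,0,0,0]
    - [0.9,0,0,70,0,0,0]
    - [0.9,0,0,82,0,0,0]
    - [0.9,0,0,82,0,0,0]
    - [0.48,0,0,82,0,0,0]

```text
time_s: 5.45
tcp_pos: [0.5533, 0.126, 0.009]
tool_rot: [-3.141, -0.001, -0.044]
ft_force: [1.4, 15.7, -2.3]
grip_width: 0.0432
finger_force: 0.0
```

Emit:
carry_out:
  moves:
    - [0.48,0,0,0,0,0,0]
    - [0.48,0,0,-30,0,0,0]
    - [0.48,0,0,-82,0,0,0]
    - [0.48,0,0,-82,0,0,0]
    - [0.48,0,0,-82,0,0,0]

```text
time_s: 6.08
tcp_pos: [0.5527, 0.1251, 0.09]
tool_rot: [3.141, 0.0, -0.045]
ft_force: [-0.3, 0.4, -0.5]
grip_width: 0.0445
finger_force: 0.0
```

Emit:
carry_out:
  moves:
    - [0.48,-74,-247,0,0,0,-0.077]
    - [0.48,-74,-247,0,0,0,-0.077]
    - [0.48,-74,-247,0,0,0,-0.077]
    - [0.48,-74,-247,0,0,0,-0.077]
    - [0.48,-74,-247,0,0,0,-0.077]

```text
time_s: 6.7
tcp_pos: [0.488, 0.3782, 0.0886]
tool_rot: [3.141, 0.002, 0.036]
ft_force: [-0.3, -0.4, 0.8]
grip_width: 0.0442
finger_force: 0.0
```

Emit:
carry_out:
  moves:
    - [0.48,0,0,45,0,0,0]
    - [0.48,0,0,75,0,0,0]
    - [0.48,0,0,85,0,0,0]
    - [0.9,0,0,85,0,0,0]
    - [0.9,0,0,85,0,0,0]

```text
time_s: 7.32
tcp_pos: [0.491, 0.3753, 0.0065]
tool_rot: [-3.141, -0.002, 0.031]
ft_force: [0.2, 0.6, 0.5]
grip_width: 0.027
finger_force: 44.4
```

Emit:
carry_out:
  moves:
    - [0.9,0,0,0,0,0,0]
    - [0.9,0,0,-20,0,0,0]
    - [0.9,0,0,-85,0,0,0]
    - [0.9,0,0,-85,0,0,0]
    - [0.9,0,0,-85,0,0,0]

```text
time_s: 7.95
tcp_pos: [0.4903, 0.3753, 0.0913]
tool_rot: [-3.141, -0.001, 0.032]
ft_force: [-1.1, -1.1, -0.0]
grip_width: 0.0267
finger_force: 44.5
```

Emit:
carry_out:
  moves:
    - [0.9,-9,247,0,0,0,0.077]
    - [0.9,-9,247,0,0,0,0.077]
    - [0.9,-9,247,0,0,0,0.077]
    - [0.9,-9,247,0,0,0,0.077]
    - [0.9,-9,247,0,0,0,0.077]

```text
time_s: 8.57
tcp_pos: [0.4887, 0.1249, 0.0897]
tool_rot: [3.141, 0.002, -0.05]
ft_force: [-0.1, 1.1, -0.6]
grip_width: 0.0267
finger_force: 44.5
```

Emit:
carry_out:
  moves:
    - [0.9,0,-9,40,0,0,0]
    - [0.9,0,-9,70,0,0,0]
    - [0.9,0,-9,82,0,0,0]
    - [0.9,0,-9,82,0,0,0]
    - [0.52,0,-9,82,0,0,0]

```text
time_s: 9.2
tcp_pos: [0.4901, 0.1373, 0.0093]
tool_rot: [-3.141, -0.002, -0.045]
ft_force: [-1.0, -0.2, 0.7]
grip_width: 0.0407
finger_force: 0.0
```

Emit:
carry_out:
  moves:
    - [0.52,0,0,0,0,0,0]
    - [0.52,0,0,-60,0,0,0]
    - [0.52,0,0,-110,0,0,0]
    - [0.2,0,0,-170,0,0,0]
    - [0.2,0,0,-190,0,0,0]

```text
time_s: 9.82
tcp_pos: [0.4906, 0.1372, 0.2026]
tool_rot: [-3.141, -0.007, -0.045]
ft_force: [-0.1, 0.8, -1.7]
grip_width: 0.068
finger_force: 0.0
```

Run:
```python
from h import *
s=readout.sense();print(s["tcp_pos"],s["tool_rot"])
plan([((.47,-.15,.25),down(-.09))])
```

```text
[0.49055355 0.13717531 0.20261494] [-3.14097042 -0.00686006 -0.04513414]
[-7.3, 287.8, -47.6] [-0.001, -0.007, 0.045]
```

Emit:
carry_out:
  moves:
    - [0.0,-7,288,-48,0,-0.007,0.045]
    - [0.0,-7,288,-48,0,-0.007,0.045]
    - [0.0,-7,288,-48,0,-0.007,0.045]
    - [0.0,-7,288,-48,0,-0.007,0.045]
    - [0.0,-7,288,-48,0,-0.007,0.045]

```text
time_s: 10.45
tcp_pos: [0.469, -0.1528, 0.2475]
tool_rot: [3.141, 0.005, -0.092]
ft_force: [0.8, 0.3, 0.9]
grip_width: 0.085
finger_force: 0.0
```

Run:
```python
from h import *
s=readout.sense();c=capture("wrist");cv2.imwrite("pics/w2.png",c["img"])
print(s["tcp_pos"],s["tool_rot"],s["joints"].round(2))
for o in rects(c,green(c),.0452,600,s): print("green",o)
H=hsv(c);m=(H[...,0]>8)&(H[...,0]<28)&(H[...,1]>90)&(H[...,2]>90);k=np.zeros_like(m);k[20:330,:250]=1
n,l,st,ce=cv2.connectedComponentsWithStats((m&k).astype(np.uint8));i=st[1:,4]>5
print(np.c_[ce[1:].round(1),toplane(c,ce[1:],.058,s)[:,:2]*1000,st[1:,4]].round(1)[i])
```

```text
[ 0.46898923 -0.15277673  0.24746148] [ 3.1405597   0.00548599 -0.09195945] [-0.55  0.23  1.56 -0.    1.35  1.11]
green (array([471., 125.]), array([ 519. , -390.9,   65.8,  109.5,   84.8]))
green (array([271., 117.]), array([ 534.2, -153.9,   64. ,  109.4,   84. ]))
green (array([387., 104.]), array([ 544.9, -280. ,   65.2,  109.4,   83.6]))
[[ 247.4   71.5  586.  -133.    10. ]
 [ 148.9   92.9  579.7  -26.9   19. ]
 [  78.4  105.   584.6   65.    16. ]
 [ 151.2  124.2  546.   -24.9   20. ]
 [  81.2  133.9  550.6   67.2   17. ]
 [ 247.5  152.5  503.1 -124.5   12. ]
 [ 155.   155.1  512.2  -23.8   22. ]
 [  85.4  162.6  516.6   68.8   14. ]
 [ 158.4  185.6  478.1  -21.3   21. ]
 [ 162.6  214.6  444.2  -19.4   21. ]
 [  95.3  216.4  449.6   72.4    9. ]]
```

View pics/w2.png

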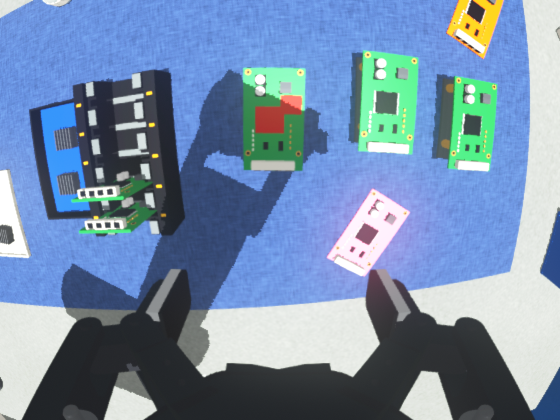

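Wrist view: both heatsinks are in the pocket at (65,138) and (67,183). The red reject is at (271,117). The good green boards are at (387,104) and (471,125), with no red labels, and the measurements agree with the top view. The pink board (368,232) and orange board (475,15) stay. I grasp the board at (387,104) first.

```bash
cat >> h.py <<'E'
BETA=np.radians(55)
def grasp(b,yaw,back):
    Q=down(yaw,BETA); u=Q.apply([0,0,1])
    p=np.array([b[0],b[1],.0287])+Ro.from_euler('z',yaw).apply([-.0027,0,0])-u*back
    return p,Q
def rack(slot,c,yaw,dz):
    p=np.array([c[0],c[1],.0657+dz])+Ro.from_euler('z',yaw).apply([slot-.0149,0,0])
    return p,down(yaw,BETA-np.pi/2)
E
python3 - <<'E'
from h import *
b=(.5447,-.281);y=-.113
print(grasp(b,y,.15)[0],grasp(b,y,0)[0])
plan([((.40,-.25,.25),down(y,.9)),grasp(b,y,.15),grasp(b,y,.0)])
E
```

```text
[ 0.41992806 -0.26684045  0.11473647] [ 0.54201722 -0.28069555  0.0287    ]
[-59.9, 99.7, -1.4] [-0.005, 0.905, 0.019] 
[-92.5, 14.6, 101.0] [-0.0, 0.06, -0.0] 
[-0.1, -0.0, 150.0] [-0.0, -0.0, -0.0]
```

Emit:
carry_out:
  moves:
    - [0,-60,100,-1,-0.005,0.905,0.019]
    - [0,-60,100,-1,-0.005,0.905,0.019]
    - [0,-60,100,-1,-0.005,0.905,0.019]
    - [0,-60,100,-1,-0.005,0.905,0.019]
    - [0,-60,100,-1,-0.005,0.905,0.019]

```text
time_s: 11.12
tcp_pos: [0.4005, -0.2445, 0.2486]
tool_rot: [-3.14, -0.895, -0.111]
ft_force: [1.8, 0.3, 0.6]
grip_width: 0.0855
finger_force: 0.0
```

Run:
```python
from h import *
s=readout.sense();print(s["tcp_pos"],s["tool_rot"],s["joints"].round(2))
b=(.5447,-.281);y=-.113
plan([grasp(b,y,.15),grasp(b,y,.0)])
```

```text
[ 0.40052105 -0.24445713  0.24860063] [-3.13956254 -0.89532907 -0.11070849] [-1.23 -0.11  2.2   1.08  0.92 -0.18]
[-90.9, 20.3, 100.6] [-0.004, 0.065, 0.001] 
[-0.0, -0.0, 150.0] [0.0, -0.0, 0.0]
```

Emit:
carry_out:
  moves:
    - [0,-91,20,101,-0.004,0.065,0]
    - [0,-91,20,101,-0.004,0.065,0]
    - [0,-91,20,101,-0.004,0.065,0]
    - [0,-91,20,101,-0.004,0.065,0]
    - [0,-91,20,101,-0.004,0.065,0]

```text
time_s: 11.75
tcp_pos: [0.42, -0.2659, 0.1147]
tool_rot: [-3.141, -0.955, -0.111]
ft_force: [0.3, 0.5, 0.9]
grip_width: 0.0853
finger_force: 0.0
```

Run:
```python
from h import *
s=readout.sense();print(s["tcp_pos"],s["tool_rot"],s["joints"].round(2))
b=(.5447,-.281);y=-.113
plan([grasp(b,y,.15),grasp(b,y,.0)])
c=capture("side");cv2.imwrite("pics/s2.png",c["img"])
```

```text
[ 0.41999695 -0.26591997  0.11466687] [-3.14062862 -0.95518734 -0.11057645] [-1.22  0.29  2.3   1.58  0.82 -0.88]
[0.1, 0.9, -0.0] [-0.003, 0.005, 0.001] 
[-0.1, 0.0, 150.0] [0.0, -0.0, 0.0]
```

View pics/s2.png

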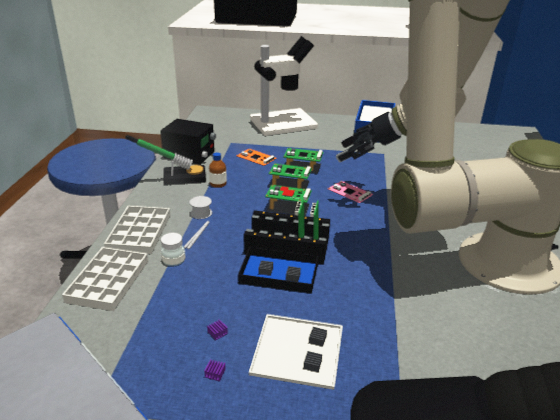

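Side view: the tilted gripper (375,140) is clear of the pink board at (350,190) and faces the middle good board at (290,172). I approach now.

Emit:
carry_out:
  moves:
    - [0,0,1,30,-0.003,0.005,0]
    - [0,0,1,60,-0.003,0.005,0]
    - [0,0,1,90,-0.003,0.005,0]
    - [0,0,1,110,-0.003,0.005,0]
    - [0,0,1,110,-0.003,0.005,0]

```text
time_s: 12.42
tcp_pos: [0.5096, -0.2763, 0.0508]
tool_rot: [3.14, -0.961, -0.11]
ft_force: [0.6, 0.8, 0.5]
grip_width: 0.0856
finger_force: 0.0
```

Run:
```python
from h import *
s=readout.sense();print(s["tcp_pos"],s["tool_rot"],s["joints"].round(2),s["ft_force"].round(1))
b=(.5447,-.281);y=-.113
plan([grasp(b,y,.0)])
c=capture("wrist");cv2.imwrite("pics/w3.png",c["img"])
for o in rects(c,green(c),.0452,600,s): print("green",o)
```

```text
[ 0.50959229 -0.27625894  0.05077509] [ 3.14015453 -0.96055324 -0.10991364] [-1.    0.57  2.12  1.9   0.73 -1.04] [0.6 0.8 0.5]
[0.7, 0.8, 39.5] [-0.001, -0.001, 0.002] 
green (array([ 82., 249.]), array([ 540.3, -155.4,   65.9,   97.3,   84. ]))
green (array([451., 238.]), array([ 520.1, -391.3,   65.5,  106.8,   84.6]))
green (array([276., 233.]), array([ 543.9, -280.5,   64.2,  110.8,   83.7]))
green (array([345.,  15.]), array([ 879.2, -414.4,   62.2,   86.4,   76.8]))
```

View pics/w3.png

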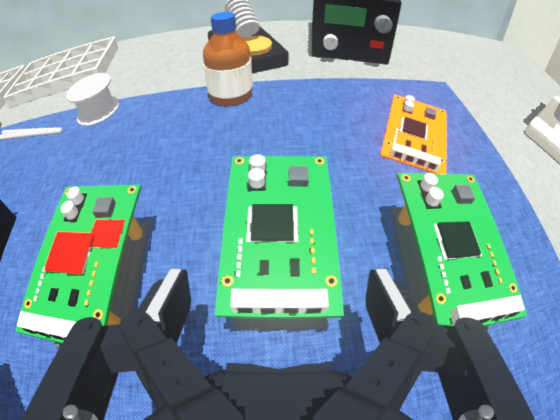

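The wrist view shows the middle board centred between the fingers (276 against 278), with no red label. I close the last 39 mm.

Emit:
carry_out:
  moves:
    - [0.1,0.5,0.5,8,0,0,0]
    - [0.1,0.5,0.5,16,0,0,0]
    - [0.1,0.5,0.5,24,0,0,0]
    - [0.1,0.5,0.5,32,0,0,0]
    - [0.1,0.5,0.5,39.5,0,0,0]
  force: 50

```text
time_s: 13.1
tcp_pos: [0.5416, -0.2805, 0.0267]
tool_rot: [-3.14, -0.958, -0.114]
ft_force: [0.3, 0.3, 0.2]
grip_width: 0.0768
finger_force: 0.0
```

Emit:
carry_out:
  moves:
    - [0.1,0,0,0,0,0,0]
    - [0.3,0,0,0,0,0,0]
    - [0.5,0,0,0,0,0,0]
    - [0.5,0,0,0,0,0,0]
    - [0.5,0,0,0,0,0,0]

```text
time_s: 13.72
tcp_pos: [0.5411, -0.2805, 0.0273]
tool_rot: [-3.141, -0.959, -0.113]
ft_force: [-2.7, 0.8, 3.1]
grip_width: 0.0631
finger_force: 54.6
```

Run:
```python
from h import *
s=readout.sense();print(s["tcp_pos"],s["tool_rot"],s["joints"].round(2),s["ft_force"].round(1),s["grip_width"],s["finger_force"])
b=(.5447,-.281);y=-.113
p,Q=grasp(b,y,0);print(p)
C=(.5142,.0213);ry=-.05
plan([(p+[0,0,.06],Q),((.50,-.25,.24),down(-.1,.5)),((.50,-.12,.28),down(-.05,-.2)),rack(0,C,ry,.19),rack(0,C,ry,.065)])
```

```text
[ 0.5410991  -0.28048324  0.02728944] [-3.14060895 -0.9588438  -0.1134759 ] [-0.94  0.66  2.04  1.97  0.71 -1.06] [-2.7  0.8  3.1] 0.06306332020911229 54.63330566883087
[ 0.54201722 -0.28069555  0.0287    ]
[50.8, 0.1, -34.5] [-0.001, 0.001, -0.0] 
[98.0, -25.8, -123.8] [0.009, -0.46, -0.01] 
[7.7, -129.3, -41.4] [0.008, -0.7, -0.051] 
[-2.7, -141.8, 25.4] [-0.0, -0.411, 0.001] 
[71.8, -0.1, 102.3] [-0.0, 0.0, -0.0]
```

Emit:
carry_out:
  moves:
    - [0.5,10,0,-7,0,0,0]
    - [0.5,20,0,-14,0,0,0]
    - [0.5,30,0,-21,0,0,0]
    - [0.5,40,0,-28,0,0,0]
    - [0.5,51,0,-34.5,0,0,0]

```text
time_s: 14.35
tcp_pos: [0.5419, -0.2807, 0.0888]
tool_rot: [-3.14, -0.958, -0.114]
ft_force: [0.9, 0.2, -0.7]
grip_width: 0.063
finger_force: 54.8
```

Emit:
carry_out:
  moves:
    - [0.5,20,-5,-25,0.002,-0.09,-0.002]
    - [0.5,40,-10,-50,0.004,-0.18,-0.004]
    - [0.5,60,-15,-75,0.006,-0.27,-0.006]
    - [0.5,80,-20,-100,0.008,-0.37,-0.008]
    - [0.5,98,-26,-124,0.009,-0.46,-0.01]

```text
time_s: 14.98
tcp_pos: [0.506, -0.2489, 0.228]
tool_rot: [-3.126, -0.537, -0.092]
ft_force: [0.6, 0.4, -1.1]
grip_width: 0.0624
finger_force: 55.0
```

Run:
```python
from h import *
s=readout.sense();print(s["tcp_pos"],s["tool_rot"],s["joints"].round(2),s["grip_width"])
C=(.5142,.0213);ry=-.05
plan([((.50,-.12,.28),down(-.05,-.2)),rack(0,C,ry,.19),rack(0,C,ry,.065)])
```

```text
[ 0.5059878  -0.24887532  0.22801354] [-3.12604157 -0.53697757 -0.09229559] [-0.83  0.18  1.78  0.5   0.85  0.55] 0.06240822424891693
[11.3, -128.6, -51.8] [-0.008, -0.737, -0.037] 
[-2.8, -141.8, 25.3] [0.0, -0.411, -0.0] 
[71.7, -0.1, 102.4] [0.0, -0.0, -0.0]
```

Emit:
carry_out:
  moves:
    - [0.5,2,-26,-10,-0.002,-0.14,-0.007]
    - [0.5,4,-52,-20,-0.003,-0.28,-0.014]
    - [0.5,6,-78,-30,-0.005,-0.42,-0.02]
    - [0.5,8,-104,-40,-0.006,-0.56,-0.03]
    - [0.5,8,-128,-42,-0.008,-0.7,-0.037]

```text
time_s: 15.6
tcp_pos: [0.5029, -0.1199, 0.2705]
tool_rot: [3.139, 0.16, -0.048]
ft_force: [-0.4, -1.0, -2.8]
grip_width: 0.0627
finger_force: 54.9
```

Run:
```python
from h import *
s=readout.sense();print(s["tcp_pos"],s["tool_rot"],s["joints"].round(2),s["grip_width"])
C=(.5142,.0213);ry=-.05
plan([rack(0,C,ry,.19),rack(0,C,ry,.065)])
```

```text
[ 0.50293776 -0.11993487  0.27054056] [ 3.13891027  0.16002347 -0.04839695] [-0.43  0.36  1.34 -0.06  1.59  1.19] 0.06274150307525189
[-8.0, -141.7, 15.9] [0.003, -0.451, 0.001] 
[71.7, -0.0, 102.4] [0.0, 0.0, -0.0]
```

Emit:
carry_out:
  moves:
    - [0.5,-2,-36,4,0,-0.1,0]
    - [0.5,-4,-72,8,0,-0.2,0]
    - [0.5,-6,-108,12,0,-0.33,0]
    - [0.5,-8,-142,16,0.002,-0.44,0]
    - [0.5,-8,-142,16,0.002,-0.44,0]

```text
time_s: 16.23
tcp_pos: [0.4994, 0.0232, 0.2531]
tool_rot: [-3.14, 0.601, -0.045]
ft_force: [0.3, 0.2, -1.2]
grip_width: 0.063
finger_force: 55.1
```

Run:
```python
from h import *
s=readout.sense();print(s["tcp_pos"],s["tool_rot"],s["joints"].round(2),s["grip_width"])
C=(.5142,.0213);ry=-.05
plan([rack(0,C,ry,.19),rack(0,C,ry,.065),rack(0,C,ry,0)])
a=capture("side");b=capture("top");w=capture("wrist");
cv2.imwrite("pics/sw.png",np.hstack([cv2.resize(a["img"][60:300,200:400],(400,480)),cv2.resize(w["img"][:300,100:500],(400,300))[:480] if 0 else cv2.copyMakeBorder(cv2.resize(w["img"],(400,300)),0,180,0,0,0)]))
```

```text
[0.49941596 0.02317587 0.25306168] [-3.14026489  0.60050863 -0.04511622] [-0.16  0.6   1.13 -0.07  2.01  1.45] 0.063026819474978
[-1.5, 1.1, -2.2] [0.001, -0.01, 0.004] 
[71.6, -0.0, 102.5] [0.0, -0.0, 0.0] 
[37.3, -0.0, 53.2] [0.0, -0.0, 0.0]
```

View pics/sw.png

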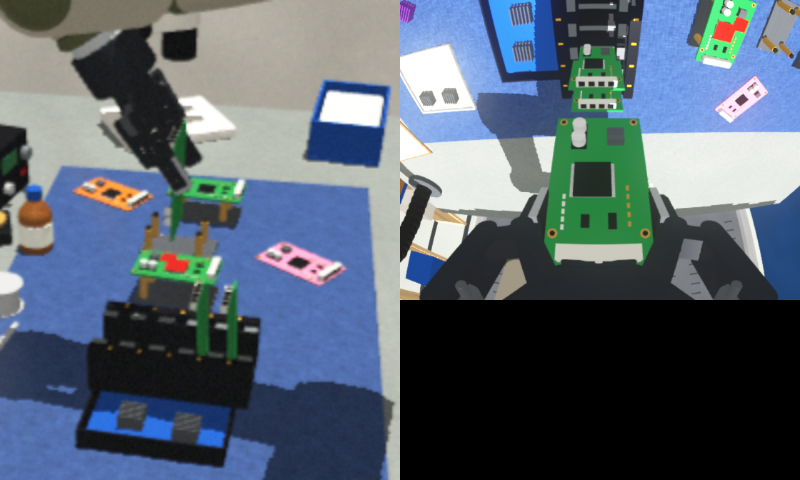

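The board hangs upright in the grip (side crop, near (178,180)), components towards the far end and connector up. I lower it to just above the rack and check its corners there.

Emit:
carry_out:
  moves:
    - [0.5,15,1,20,0,-0.01,0.004]
    - [0.5,30,1,40,0,-0.01,0.004]
    - [0.5,45,1,62,0,-0.01,0.004]
    - [0.5,60,1,85,0,-0.01,0.004]
    - [0.5,70,1,100,0,-0.01,0.004]

```text
time_s: 17.0
tcp_pos: [0.5008, 0.0196, 0.1324]
tool_rot: [3.139, 0.606, -0.055]
ft_force: [0.1, 0.8, -1.3]
grip_width: 0.0631
finger_force: 55.1
```

```bash
cat >> h.py <<'E'
def check(slot,C,ry):
    "board held: compare expected and seen corners in wrist view; also print plan to insert"
    s=readout.sense();print(s["tcp_pos"],s["tool_rot"],s["ft_force"].round(1))
    p,Q=rack(slot,C,ry,0); R0=Ro.from_euler('xyz',s["tool_rot"])
    # board corners (component face) in the tool frame as planned
    z=Ro.from_euler('z',ry); o=np.array([C[0],C[1],.008])+z.apply([slot+.0016,0,0])
    W=np.array([o+z.apply([0,y,h]) for y,h in((.032,0),(-.032,0),(-.032,.11),(.032,.11))])
    X=R0.apply(Q.inv().apply(W-p))+s["tcp_pos"]
    c=capture("wrist"); cs,_=cv2.findContours(green(c),cv2.RETR_EXTERNAL,cv2.CHAIN_APPROX_NONE)
    k=max(cs,key=cv2.contourArea); E=project(c,X,s)
    print("expected",E.round(1).tolist()); a=cv2.approxPolyDP(k,8,True)[:,0]; print("seen",a.tolist())
    cv2.imwrite("pics/chk.png",c["img"])
    H=hsv(c);m=(H[...,0]>8)&(H[...,0]<28)&(H[...,1]>90)&(H[...,2]>90)
    n,l,st,ce=cv2.connectedComponentsWithStats(m.astype(np.uint8));D=toplane(c,ce[1:],.058,s)[:,:2]
    L=z.inv().apply(np.c_[D-C,0*D[:,0]])*1000;i=(abs(L[:,0])<90)&(abs(abs(L[:,1])-46)<8)&(st[1:,4]>5)
    print("dots, carrier frame",np.round(L[i,:2]).tolist())
E
python3 - <<'E'
from h import *
C=(.5142,.0213);ry=-.05
check(0,C,ry);plan([rack(0,C,ry,.065),rack(0,C,ry,0)])
E
```

```text
[0.50082915 0.01960807 0.13237572] [ 3.1390944   0.6060425  -0.05478505] [ 0.1  0.8 -1.3]
expected [[221.9, 168.4], [333.7, 168.5], [356.4, 370.6], [198.7, 370.5]]
seen [[241, 140], [237, 164], [219, 177], [202, 340], [219, 371], [218, 339], [338, 339], [338, 371], [354, 332], [335, 168], [309, 165], [303, 139], [261, 139], [261, 207], [240, 209]]
dots, carrier frame [[68.0, -45.0], [68.0, 47.0], [34.0, 47.0], [34.0, -45.0], [-0.0, 47.0], [0.0, -45.0], [-34.0, 47.0], [-34.0, -46.0], [-68.0, 49.0]]
[-0.9, -2.1, 0.4] [-0.0, -0.002, -0.004] 
[37.3, 0.0, 53.3] [-0.0, 0.0, 0.0]
```

Run:
```python
from h import *
C=(.5132,.0223);ry=-.05
plan([rack(0,C,ry,.065),rack(0,C,ry,.03),rack(0,C,ry,.001)])
```

```text
[-1.8, -3.1, 1.0] [-0.0, -0.002, -0.004] 
[20.1, 0.0, 28.7] [-0.0, 0.0, 0.0] 
[16.7, 0.1, 23.8] [-0.0, 0.0, 0.0]
```

Emit:
carry_out:
  moves:
    - [0.5,-1.8,-2.5,1,0,-0.002,-0.003]
    - [0.5,3,-2.5,8,0,-0.002,-0.003]
    - [0.5,8,-2.5,15,0,-0.002,-0.003]
    - [0.5,13,-2.5,22,0,-0.002,-0.003]
    - [0.5,18,-2.5,29,0,-0.002,-0.003]

```text
time_s: 17.68
tcp_pos: [0.4991, 0.0231, 0.0982]
tool_rot: [3.141, 0.61, -0.05]
ft_force: [-2.2, 1.0, 0.4]
grip_width: 0.0629
finger_force: 55.7
```

Run:
```python
from h import *
C=(.5132,.0223);ry=-.05
s=readout.sense();print(s["tcp_pos"],s["tool_rot"],s["ft_force"].round(1))
plan([rack(0,C,ry,.001)])
```

```text
[0.49912163 0.02305565 0.09823701] [ 3.14121185  0.60975788 -0.0497486 ] [-2.2  1.   0.4]
[17.4, 0.0, 26.3] [0.001, -0.001, 0.0]
```

Emit:
carry_out:
  moves:
    - [0.5,4,0,6,0,0,0]
    - [0.5,8,0,12,0,0,0]
    - [0.5,11.5,0,17,0,0,0]
    - [0.5,14.5,0,22,0,0,0]
    - [0.5,16.5,0,25,0,0,0]

```text
time_s: 18.3
tcp_pos: [0.4987, 0.023, 0.0684]
tool_rot: [3.141, 0.608, -0.05]
ft_force: [0.4, -0.1, -1.5]
grip_width: 0.063
finger_force: 55.7
```

Run:
```python
from h import *
C=(.5132,.0223);ry=-.05
s=readout.sense();print(s["tcp_pos"],s["tool_rot"],s["ft_force"].round(1))
plan([rack(0,C,ry,0)])
```

```text
[0.49870047 0.02303128 0.06841085] [ 3.14124025  0.60842185 -0.04970173] [ 0.4 -0.1 -1.5]
[1.2, 0.0, 2.4] [0.001, -0.002, 0.0]
```

Emit:
carry_out:
  moves:
    - [0.5,0.6,0,0.8,0,0,0]
    - [0.5,1.1,0,1.6,0,0,0]
    - [0.5,1.7,0,2.5,0,0,0]
    - [0.5,1.7,0,2.5,0,0,0]
    - [0.5,1.7,0,2.5,0,0,0]

```text
time_s: 18.92
tcp_pos: [0.4986, 0.0231, 0.0658]
tool_rot: [3.141, 0.609, -0.05]
ft_force: [1.0, 0.3, -1.2]
grip_width: 0.0624
finger_force: 55.7
```

Emit:
carry_out:
  moves:
    - [0.25,0,0,0,0,0,0]
    - [0.15,0,0,0,0,0,0]
    - [0.1,0,0,0,0,0,0]
    - [0.1,0,0,0,0,0,0]
    - [0.1,-6,0,-8,0,0,0]

```text
time_s: 19.55
tcp_pos: [0.4979, 0.0231, 0.0757]
tool_rot: [3.141, 0.61, -0.05]
ft_force: [0.5, 0.4, -0.4]
grip_width: 0.0767
finger_force: 0.0
```

Run:
```python
from h import *
s=readout.sense();print(s["tcp_pos"],s["tool_rot"],s["ft_force"].round(1),s["grip_width"])
p=s["tcp_pos"];Q=Ro.from_euler('xyz',s["tool_rot"])
b=(.519,-.3915);y=-.091
plan([(p+[0,0,.12],Q),((.47,-.1,.30),down(-.07,-.1)),((.41,-.26,.26),down(y,.7)),((.36,-.36,.22),down(y,.95)),grasp(b,y,.15),grasp(b,y,.04)])
```

```text
[0.49786946 0.02310888 0.07574378] [ 3.14139452  0.61023072 -0.04962838] [ 0.5  0.4 -0.4] 0.07666996476262886
[-68.8, 0.0, -98.3] [0.0, 0.0, 0.0] 
[-77.5, 124.4, -73.0] [0.007, 0.51, 0.019] 
[-44.5, 163.7, 44.7] [-0.006, 0.8, 0.021] 
[-56.9, 104.2, 4.3] [-0.0, 0.25, -0.0] 
[-64.9, 16.9, 90.3] [-0.0, 0.01, -0.0] 
[0.0, 0.1, 110.0] [-0.0, 0.0, -0.0]
```

Emit:
carry_out:
  moves:
    - [0.1,-14,0,-20,0,0,0]
    - [0.1,-28,0,-40,0,0,0]
    - [0.1,-42,0,-60,0,0,0]
    - [0.1,-69,0,-98,0,0,0]
    - [0.1,-69,0,-98,0,0,0]

```text
time_s: 20.18
tcp_pos: [0.4987, 0.023, 0.1991]
tool_rot: [3.14, 0.602, -0.05]
ft_force: [0.4, 1.1, -1.4]
grip_width: 0.0766
finger_force: 0.0
```

Emit:
carry_out:
  moves:
    - [0,-77,124,-73,0.007,0.51,0.019]
    - [0,-77,124,-73,0.007,0.51,0.019]
    - [0,-77,124,-73,0.007,0.51,0.019]
    - [0,-77,124,-73,0.007,0.51,0.019]
    - [0,-77,124,-73,0.007,0.51,0.019]

```text
time_s: 20.8
tcp_pos: [0.4699, -0.0992, 0.2987]
tool_rot: [-3.141, 0.101, -0.069]
ft_force: [0.4, 0.1, 0.1]
grip_width: 0.0854
finger_force: 0.0
```

Emit:
carry_out:
  moves:
    - [0,-44,164,45,-0.006,0.8,0.021]
    - [0,-44,164,45,-0.006,0.8,0.021]
    - [0,-44,164,45,-0.006,0.8,0.021]
    - [0,-44,164,45,-0.006,0.8,0.021]
    - [0,-44,164,45,-0.006,0.8,0.021]

```text
time_s: 21.42
tcp_pos: [0.41, -0.2596, 0.2571]
tool_rot: [-3.136, -0.702, -0.096]
ft_force: [0.1, -0.1, 1.1]
grip_width: 0.0855
finger_force: 0.0
```

Run:
```python
from h import *
s=readout.sense();print(s["tcp_pos"],s["tool_rot"],s["joints"].round(2))
b=(.519,-.3915);y=-.091
plan([((.36,-.36,.22),down(y,.95)),grasp(b,y,.15),grasp(b,y,.04)])
```

```text
[ 0.40998442 -0.25956838  0.25709009] [-3.13565366 -0.70188678 -0.09616007] [-1.13 -0.06  2.02  0.76  0.94  0.15]
[-54.6, 104.8, 1.8] [-0.002, 0.248, -0.004] 
[-64.9, 16.9, 90.2] [-0.0, 0.01, -0.0] 
[0.0, 0.0, 110.0] [-0.0, 0.0, -0.0]
```

Emit:
carry_out:
  moves:
    - [0,-55,105,2,-0.002,0.248,-0.004]
    - [0,-55,105,2,-0.002,0.248,-0.004]
    - [0,-55,105,2,-0.002,0.248,-0.004]
    - [0,-55,105,2,-0.002,0.248,-0.004]
    - [0,-55,105,2,-0.002,0.248,-0.004]

```text
time_s: 22.05
tcp_pos: [0.3614, -0.3596, 0.2217]
tool_rot: [3.138, -0.949, -0.084]
ft_force: [0.6, 0.5, -0.1]
grip_width: 0.0855
finger_force: 0.0
```

Emit:
carry_out:
  moves:
    - [0,-65,17,90,0,0.01,0]
    - [0,-65,17,90,0,0.01,0]
    - [0,-65,17,90,0,0.01,0]
    - [0,-65,17,90,0,0.01,0]
    - [0,-65,17,90,0,0.01,0]

```text
time_s: 22.68
tcp_pos: [0.3943, -0.3816, 0.1192]
tool_rot: [3.128, -0.96, -0.078]
ft_force: [0.1, -0.2, 0.7]
grip_width: 0.0854
finger_force: 0.0
```

Emit:
carry_out:
  moves:
    - [0,0,0,30,0,0,0]
    - [0,0,0,60,0,0,0]
    - [0,0,0,90,0,0,0]
    - [0.1,0,0,105,0,0,0]
    - [0.1,0,0,105,0,0,0]

```text
time_s: 23.3
tcp_pos: [0.48, -0.3891, 0.0574]
tool_rot: [3.133, -0.96, -0.082]
ft_force: [0.0, 0.8, -0.1]
grip_width: 0.0771
finger_force: 0.0
```

Run:
```python
from h import *
s=readout.sense();print(s["tcp_pos"],s["tool_rot"],s["joints"].round(2),s["ft_force"].round(1))
b=(.519,-.3915);y=-.091
c=capture("wrist");cv2.imwrite("pics/w5.png",c["img"])
for o in rects(c,green(c),.0452,600,s): print("green",o)
plan([grasp(b,y,0)])
```

```text
[ 0.47996718 -0.38913063  0.05736469] [ 3.13322871 -0.95975587 -0.08190053] [-1.19  0.63  1.93  1.56  0.82 -0.84] [ 0.   0.8 -0.1]
green (array([ 11., 206.]), array([ 558.9, -182.3,   93.6,   41. ,   28.8]))
green (array([276., 233.]), array([ 518. , -392. ,   64.2,  110.8,   84.7]))
green (array([257.,  12.]), array([ 882.1, -391.3,   60.6,   81.3,   83.6]))
[-2.6, -1.5, 46.7] [0.002, 0.0, 0.005]
```

Emit:
carry_out:
  moves:
    - [0.1,-1,-0.8,9,0,0,0.003]
    - [0.1,-1,-0.8,18,0,0,0.003]
    - [0.1,-1,-0.8,27,0,0,0.003]
    - [0.1,-1,-0.8,36,0,0,0.003]
    - [0.1,-1,-0.8,45,0,0,0.003]
  force: 50

```text
time_s: 23.98
tcp_pos: [0.5165, -0.3917, 0.0296]
tool_rot: [3.139, -0.959, -0.089]
ft_force: [0.3, -0.3, 0.9]
grip_width: 0.0769
finger_force: 0.0
```

Emit:
carry_out:
  moves:
    - [0.1,0,0,0,0,0,0]
    - [0.3,0,0,0,0,0,0]
    - [0.5,0,0,0,0,0,0]
    - [0.5,0,0,0,0,0,0]
    - [0.5,0,0,0,0,0,0]

```text
time_s: 24.6
tcp_pos: [0.5159, -0.3918, 0.0302]
tool_rot: [3.139, -0.959, -0.089]
ft_force: [-1.8, 1.0, 3.1]
grip_width: 0.0627
finger_force: 54.7
```

Run:
```python
from h import *
s=readout.sense();print(s["tcp_pos"],s["tool_rot"],s["joints"].round(2),s["ft_force"].round(1),s["grip_width"],s["finger_force"])
b=(.5185,-.392);y=-.091
p,Q=grasp(b,y,0);print(p)
C=(.5132,.0223);ry=-.05
plan([(p+[0,0,.06],Q),((.48,-.34,.24),down(-.1,.5)),((.48,-.16,.28),down(-.05,-.2)),rack(.034,C,ry,.19)])
```

```text
[ 0.51586613 -0.39183426  0.03020228] [ 3.13857817 -0.9594039  -0.08891393] [-1.12  0.72  1.86  1.64  0.78 -0.86] [-1.8  1.   3.1] 0.06269697397992138 54.65666949748993
[ 0.51581117 -0.39175464  0.0287    ]
[47.9, 0.0, -33.6] [0.001, 0.001, 0.001] 
[100.8, -48.2, -119.8] [-0.006, -0.46, 0.007] 
[3.4, -179.1, -43.8] [0.008, -0.7, -0.051] 
[47.2, -183.7, 15.3] [0.0, -0.411, 0.0]
```

Emit:
carry_out:
  moves:
    - [0.5,10,0,-7,0,0,0]
    - [0.5,20,0,-14,0,0,0]
    - [0.5,30,0,-21,0,0,0]
    - [0.5,40,0,-28,0,0,0]
    - [0.5,48,0,-34,0,0,0]

```text
time_s: 25.22
tcp_pos: [0.5157, -0.3917, 0.09]
tool_rot: [3.137, -0.96, -0.088]
ft_force: [-0.0, -0.5, -1.3]
grip_width: 0.0627
finger_force: 54.7
```

Emit:
carry_out:
  moves:
    - [0.5,20,-9,-24,0,-0.09,0]
    - [0.5,40,-18,-48,0,-0.18,0]
    - [0.5,60,-27,-72,0,-0.27,0]
    - [0.5,80,-36,-96,0,-0.37,0]
    - [0.5,101,-48,-120,-0.006,-0.46,0.007]

```text
time_s: 25.85
tcp_pos: [0.4792, -0.3396, 0.242]
tool_rot: [3.138, -0.496, -0.101]
ft_force: [0.2, -0.8, -0.9]
grip_width: 0.0627
finger_force: 54.9
```

Emit:
carry_out:
  moves:
    - [0.5,1,-36,-10,0.002,-0.14,-0.01]
    - [0.5,2,-72,-20,0.003,-0.28,-0.02]
    - [0.5,3,-108,-30,0.005,-0.42,-0.03]
    - [0.5,3,-144,-40,0.006,-0.56,-0.04]
    - [0.5,3,-179,-44,0.008,-0.7,-0.051]

```text
time_s: 26.48
tcp_pos: [0.4793, -0.1588, 0.2817]
tool_rot: [3.138, 0.204, -0.051]
ft_force: [-0.4, -0.6, -1.5]
grip_width: 0.0626
finger_force: 54.9
```

Run:
```python
from h import *
s=readout.sense();print(s["tcp_pos"],s["tool_rot"],s["joints"].round(2),s["grip_width"])
C=(.5157,.0223);ry=-.05
plan([rack(.034,C,ry,.19),rack(.034,C,ry,.065)])
```

```text
[ 0.47934361 -0.1588308   0.28166629] [ 3.13808771  0.2039008  -0.05144555] [-0.5   0.35  1.33 -0.09  1.64  1.12] 0.0626090651939589
[50.4, -182.8, 15.5] [0.003, -0.407, -0.002] 
[71.7, -0.0, 102.4] [-0.0, 0.0, -0.0]
```

Emit:
carry_out:
  moves:
    - [0.5,12,-46,4,0,-0.1,0]
    - [0.5,24,-92,8,0,-0.2,0]
    - [0.5,36,-138,12,0,-0.3,0]
    - [0.5,50,-183,15.5,0.003,-0.407,-0.002]
    - [0.5,50,-183,15.5,0.003,-0.407,-0.002]

```text
time_s: 27.1
tcp_pos: [0.535, 0.023, 0.2524]
tool_rot: [-3.139, 0.613, -0.044]
ft_force: [0.1, -0.2, -1.0]
grip_width: 0.0627
finger_force: 55.1
```

Emit:
carry_out:
  moves:
    - [0.5,14,0,20,0,0,0]
    - [0.5,28,0,40,0,0,0]
    - [0.5,45,0,64,0,0,0]
    - [0.5,60,0,86,0,0,0]
    - [0.5,70,0,100,0,0,0]

```text
time_s: 27.72
tcp_pos: [0.5346, 0.0201, 0.1324]
tool_rot: [-3.14, 0.607, -0.049]
ft_force: [0.3, -0.0, -0.6]
grip_width: 0.0627
finger_force: 55.1
```

Run:
```python
from h import *
C=(.5157,.0223);ry=-.05
check(.034,C,ry);plan([rack(.034,C,ry,.065),rack(.034,C,ry,.03)])
```

```text
[0.53463409 0.02008683 0.13244407] [-3.13954338  0.60745332 -0.04920642] [ 0.3 -0.  -0.6]
expected [[221.9, 168.4], [333.7, 168.5], [356.4, 370.6], [198.7, 370.5]]
seen [[245, 136], [240, 168], [221, 174], [203, 342], [217, 371], [219, 342], [336, 342], [338, 371], [353, 340], [334, 170], [312, 168], [308, 136], [265, 136], [265, 162], [250, 163]]
dots, carrier frame [[67.0, 46.0], [67.0, -46.0], [33.0, 46.0], [32.0, -46.0], [-2.0, 46.0], [-1.0, -46.0], [-35.0, 49.0]]
[0.4, -1.1, -0.4] [-0.002, -0.001, 0.001] 
[20.1, 0.0, 28.7] [0.0, 0.0, 0.0]
```

View pics/chk.png

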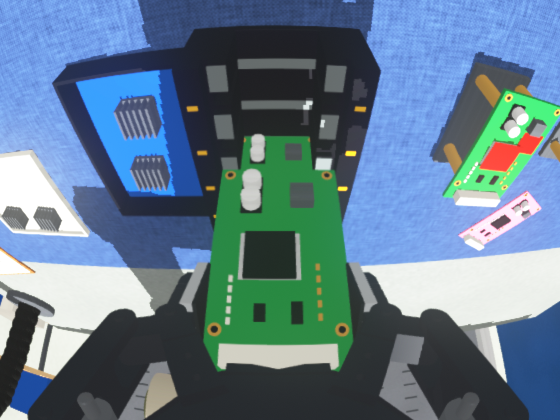

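The wrist view shows the held board over slot +34 (foot row about 170, as expected), components towards the camera. The first board stands behind it at (275,145), both heatsinks are in the pocket, and the reject is untouched. I insert the board.

Emit:
carry_out:
  moves:
    - [0.5,0.3,-1,-0.3,0,0,0]
    - [0.5,5,-1,7,0,0,0]
    - [0.5,10,-1,14,0,0,0]
    - [0.5,15,-1,21,0,0,0]
    - [0.5,20,-1,28,0,0,0]

```text
time_s: 28.4
tcp_pos: [0.5353, 0.0219, 0.0977]
tool_rot: [-3.139, 0.608, -0.047]
ft_force: [-0.2, -0.4, -1.6]
grip_width: 0.063
finger_force: 55.1
```

Run:
```python
from h import *
C=(.5157,.0223);ry=-.05
s=readout.sense();print(s["tcp_pos"],s["tool_rot"],s["ft_force"].round(1))
plan([rack(.034,C,ry,0)])
```

```text
[0.53532936 0.02188391 0.09766899] [-3.13865519  0.60820948 -0.04748455] [-0.2 -0.4 -1.6]
[17.8, 0.6, 26.5] [-0.001, -0.003, 0.002]
```

Emit:
carry_out:
  moves:
    - [0.5,4,0.4,6,0,0,0]
    - [0.5,8,0.4,12,0,0,0]
    - [0.5,11.5,0.4,17,0,0,0]
    - [0.5,14.5,0.4,22,0,0,0]
    - [0.5,16.5,0.4,24.5,0,0,0]

```text
time_s: 29.02
tcp_pos: [0.5348, 0.0216, 0.0685]
tool_rot: [-3.139, 0.608, -0.047]
ft_force: [1.6, -0.1, -0.7]
grip_width: 0.0626
finger_force: 55.1
```

Emit:
carry_out:
  moves:
    - [0.5,0.6,0,0.8,0,0,0]
    - [0.5,1.1,0,1.5,0,0,0]
    - [0.5,1.4,0,2,0,0,0]
    - [0.5,1.4,0,2,0,0,0]
    - [0.5,1.4,0,2,0,0,0]

```text
time_s: 29.65
tcp_pos: [0.5349, 0.0216, 0.0664]
tool_rot: [-3.139, 0.608, -0.048]
ft_force: [0.0, 0.3, -1.2]
grip_width: 0.0627
finger_force: 55.1
```

Emit:
carry_out:
  moves:
    - [0.5,0.6,0,0.8,0,0,0]
    - [0.5,0.6,0,0.8,0,0,0]
    - [0.25,0.6,0,0.8,0,0,0]
    - [0.15,0.6,0,0.8,0,0,0]
    - [0.1,0.6,0,0.8,0,0,0]

```text
time_s: 30.28
tcp_pos: [0.535, 0.0216, 0.0654]
tool_rot: [-3.139, 0.608, -0.048]
ft_force: [-1.1, 0.5, -0.4]
grip_width: 0.0772
finger_force: 0.0
```

Emit:
carry_out:
  moves:
    - [0.1,0,0,0,0,0,0]
    - [0.1,-14,0,-20,0,0,0]
    - [0.1,-28,0,-40,0,0,0]
    - [0.1,-45,0,-65,0,0,0]
    - [0.1,-80,0,-115,0,0,0]

```text
time_s: 30.9
tcp_pos: [0.5342, 0.0213, 0.2052]
tool_rot: [-3.138, 0.613, -0.047]
ft_force: [0.7, -0.3, 0.9]
grip_width: 0.0771
finger_force: 0.0
```

Emit:
carry_out:
  moves:
    - [0,-30,40,-40,0,0.5,0]
    - [0,-30,80,-40,0,0.5,0]
    - [0,-30,120,-40,0,0.5,0]
    - [0,-30,160,-40,0,0.5,0]
    - [0,-30,200,-40,0,0.5,0]

```text
time_s: 31.52
tcp_pos: [0.5229, -0.1798, 0.2555]
tool_rot: [-3.139, 0.107, -0.049]
ft_force: [0.7, -0.1, 0.8]
grip_width: 0.0854
finger_force: 0.0
```

Run:
```python
from h import *
s=readout.sense();print(s["tcp_pos"],s["tool_rot"])
w=capture("wrist");a=capture("side");t=capture("top")
cv2.imwrite("pics/fin.png",np.hstack([cv2.resize(a["img"][130:390,190:370],(400,578)),np.vstack([cv2.resize(w["img"],(386,289)),cv2.resize(t["img"][180:290,100:300],(386,289))])]))
```

```text
[ 0.52286824 -0.17976654  0.25548502] [-3.13947243  0.10730738 -0.04907151]
```

View pics/fin.png

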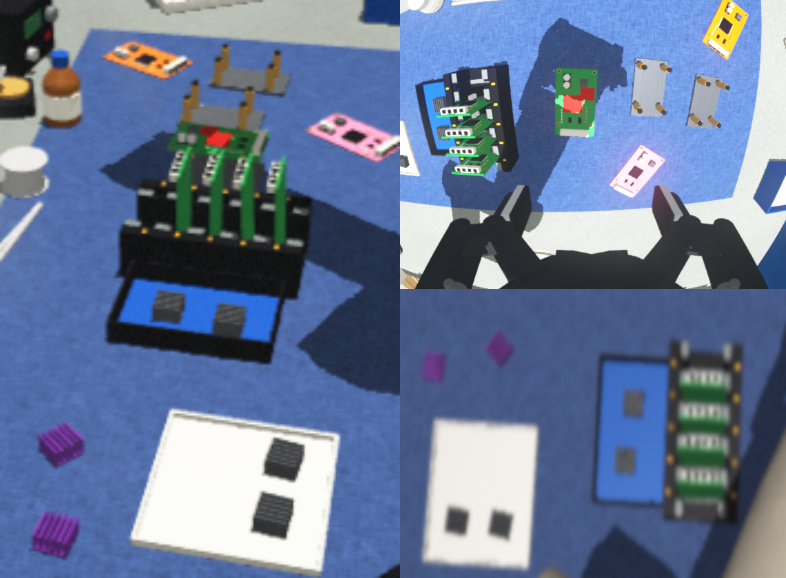

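Four boards stand level in the rack, all facing the same way. Two heatsinks are in the pocket and two in the tray, the reject is on its holder, and the arm is clear. I hand in.

```bash
python3 -c "
from cell import workorder;print(workorder.job_done())"
```

```text
the job is handed in; nothing more can be done
None
```

The kit is made up and handed in after about 32 s of the allowed 72 s (no verdict came back): both good boards stand in the rack's slots at x = 0 and +34 mm, connector up and components facing the far end; two heatsinks are in the pocket and two in the tray, and the reject board is still on its holder.

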